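# Rotate the kit trays on their docks

## Robot

A 6-joint arm with a two-finger parallel gripper is mounted at the origin on a cart in front of the work surface, level with it; the furniture and walls round the work are solid. World frame = base frame: x ahead of the robot, y to its left, z up, the work surface at z = 0. Lengths are in m, angles in rad, forces in N, time in s.
With the tool pointing down it reaches from about 0.325 to 0.775 m from the base axis. Payload 5.5 kg.
Tool frame: the origin (TCP) lies at the very end of the fingers, on their centre line; the grasp point (between the pads) lies 19 mm behind it; z points along the fingers, y is the line along which they close (so a half turn about z gives the same grasp; the last joint's range is limited). The gripper opens to 85 mm and grips with 20 to 120 N. Pads are 22 mm wide; open, the fingers measure 114 mm over their backs; the gripper's body (76 mm by 85 mm) begins 54 mm behind the grasp point. The pads swing forward as they close: fully open they stand 13 mm farther back than shut.
Start: joints at [1.214, 0.091, 1.231, -0, 1.82, -0.057], TCP at [0.177, 0.573, 0.231] pointing down, gripper open.
Joint ranges: [-2.87, 2.87], [-0.86, 2.18], [0.17, 2.46], [-1.51, 4.65], [0.06, 2.69], [-2.65, 2.65]. Speed limits (rad/s): [2.57, 2.57, 3.01, 3.14, 3.14, 3.14].

## Interface

Orientations are given as a unit quaternion [x, y, z, w].
In Python, from station import sense, vision, ticket gives the robot as it stands.
- The arm moves only by the shell command python3 -m jog 'ROWS' [FORCE]. ROWS is JSON, a list of rows, each a list of 3 entries, a list of its own where there are three numbers: the turn, a rotation vector about the world's x, y, z in rad, then the shift along the world's x, y, z in mm, then the opening, from -1 (shut) to 1 (fully open). In form: [[[wx, wy, wz], [tx, ty, tz], claw], ...]. A call has 1 to 8 rows; each row shifts and turns the commanded pose from where the row before left it; what a row does not reach is not made up. A row lasts 1/8 s, in which the tool goes at most 62.5 mm and 10.7 degrees, less where a joint would pass 70% of its speed; a pose out of reach is approached as far as the arm can. A call with a gripper value outside its range is refused whole. The fingers move at their own pace and stop on an object; FORCE is the grip in N (left out, the last holds). Time passes only in rows, so rows that do not move let the fingers close. It gives the time, the measured TCP pose, the force, the opening and the grip force at its end, in the units of the state.
- sense(): the state, without advancing time (a new reading comes with each control period).
- vision.snapshot(name): name is "scene" or "top"; returns (picture, depth): 384x512x3 uint8, red, green, blue; 384x512 float32, m along the optical axis (not along the pixel's ray), 0 where there is no reading.
- vision.camera_params(name): a dict with "camera_matrix" (3x3 intrinsics, pixels), "k1" (the pictures are not rectified: a ray, as slopes to the right and down, at radius r is drawn at 1 + k1 r^2 times it, then the intrinsics apply), "R" (3x3) and "t" (3): a world point X has camera coordinates R X + t. Camera axes: x right, y down, z forward; pixel columns grow to the right and rows downward; lengths in m; the calibration is good to about 2 mm. A picture is of the moment at which its call begins. camera_params takes no time and is no camera call.
- ticket.finish_job(): hands the job in; it is judged then, once.
The state is a dict: "time_s": time; "joints": joint angles; "dq": joint speeds; "tau": joint torques, N m; "position": TCP position; "orientation": TCP orientation; "ft_force": force on the tool from outside, world axes, zero at the start; "moment": the same for the moment, N m; "width": opening from 0.0 (shut) to 1.0 (fully open); "grasp_force": force on a finger pad.
Only numpy, scipy, OpenCV 4.12 (cv2) and the standard library are available. Lean on these libraries where they do the work, as an engineer would, in place of code of your own. Each camera call takes 0.05 s, during which the arm holds its last target. There are 200 camera calls.

## Task

Set the kit trays up for the next job: the blue tray with the ferrules belongs on the green dock, the white tray with the bungs on the yellow dock, and both empty trays, the grey and the black, on the red dock, stacked one on the other in either order; the cork mat is free for setting a tray down on the way. Every tray must end fully home, level, its feet inside the rim of the dock or tray below it, and no tray may be tipped over. Leave the gauge and the spanner where they lie.

Things in the scene. Friction and masses are not known exactly. Their poses are not given: they have to be found in the camera images.
- tray_blue_center (a point): Blue stacking tray, body 124 (x) x 62 (y) x 40 mm, walls 3 mm, on four tapered corner feet 8 mm high (48 mm in all); grip it across the 62 mm; two steel ferrules fixed in its foam insert stand 12 mm above its rim; 0.27 kg. Starts on the yellow dock. Point: its centre, half-way up; half a turn about z is alike. On a dock its body rests on the dock's rim, feet inside it.
- tray_white_center (a point): White stacking tray, body 124 (x) x 62 (y) x 40 mm, walls 3 mm, on four tapered corner feet 8 mm high (48 mm in all); grip it across the 62 mm; two black bungs fixed in its foam insert stand 2 mm above its rim; 0.19 kg. Starts on the red dock. Point: its centre, half-way up; half a turn about z is alike. On a dock its body rests on the dock's rim, feet inside it.
- tray_grey_center (a point): Grey stacking tray, body 124 (x) x 62 (y) x 40 mm, walls 3 mm, on four tapered corner feet 8 mm high (48 mm in all); grip it across the 62 mm; empty, 0.13 kg. Starts on the green dock. Point: its centre, half-way up; half a turn about z is alike. The feet have 2 mm play each side inside a rim below (5 mm at their tips). Stacked, its centre is 40 mm above that of the tray below.
- tray_black_center (a point): Black stacking tray, body 124 (x) x 62 (y) x 40 mm, walls 3 mm, on four tapered corner feet 8 mm high (48 mm in all); grip it across the 62 mm; empty, 0.13 kg. Starts on the bare bench. Point: its centre, half-way up; half a turn about z is alike. The feet have 2 mm play each side inside a rim below (5 mm at their tips). Stacked, its centre is 40 mm above that of the tray below.
- dock_green_seat (a point): Green-painted steel plate 160 (x) x 96 (y) x 4 mm screwed to the bench, with an aluminium rim 124 x 62 mm outside, 3 mm thick, 10 mm high, that takes a tray's feet. The dock for the kit in use. Point: its centre, level with the rim's top (14 mm above the bench); a seated tray's centre is 16 mm above it. x along its length, as the tray's.
- dock_yellow_seat (a point): Yellow-painted steel plate 160 (x) x 96 (y) x 4 mm screwed to the bench, with an aluminium rim 124 x 62 mm outside, 3 mm thick, 10 mm high, that takes a tray's feet. The dock for the next kit. Point: its centre, level with the rim's top (14 mm above the bench); a seated tray's centre is 16 mm above it. x along its length, as the tray's.
- dock_red_seat (a point): Red-painted steel plate 160 (x) x 96 (y) x 4 mm screwed to the bench, with an aluminium rim 124 x 62 mm outside, 3 mm thick, 10 mm high, that takes a tray's feet. The dock where empty trays are returned. Point: its centre, level with the rim's top (14 mm above the bench); a seated tray's centre is 16 mm above it. x along its length, as the tray's.
- mat_top (a point): brown cork mat, 170 (x) x 100 (y) x 3 mm, fixed flat on the bench, empty: a handy free spot for setting one tray down. Point: centre of its top, 3 mm above the bench.
- gauge_center (a point): round pressure gauge, 68 mm across and 28 mm high, with a brass stem, loose on its back behind the docks; a bystander. Point: centre of its case, half-way up.
- spanner: combination spanner 226 x 39 x 10 mm, loose on the bench in front of a big tote, which stands 0.33 m high on the right, from about 0.62 m ahead of the robot on; a bystander. Point: middle of its underside; it lies along its y.

How it is judged:
At the end, for the whole second after the job is handed in: Blue tray on the green dock, white on the yellow, one empty tray on the red with the other on top: each within 6 mm and 7 degrees (either way round) of what is below, within 3 mm of its seated height, level within 3 degrees; gauge and spanner within 20 mm of where they lay (horizontal distance between tray_blue_center and dock_green_seat below 0.006 m and z of tray_blue_center in the frame of dock_green_seat between 0.013 and 0.019 m and angle between the x axis of tray_blue_center and the x axis of dock_green_seat, either way round below 0.12 rad and angle between each of tray_blue_center, tray_white_center's own z axis and vertical below 0.05 rad and horizontal distance between tray_white_center and dock_yellow_seat below 0.006 m and z of tray_white_center in the frame of dock_yellow_seat between 0.013 and 0.019 m and angle between the x axis of tray_white_center and the x axis of dock_yellow_seat, either way round below 0.12 rad and ((horizontal distance between tray_grey_center and dock_red_seat below 0.006 m and z of tray_grey_center in the frame of dock_red_seat between 0.013 and 0.019 m and angle between the x axis of tray_grey_center and the x axis of dock_red_seat, either way round below 0.12 rad and angle between each of tray_grey_center, tray_black_center's own z axis and vertical below 0.05 rad and horizontal distance between tray_black_center and tray_grey_center below 0.006 m and z of tray_black_center in the frame of tray_grey_center between 0.037 and 0.043 m and angle between the x axis of tray_black_center and the x axis of tray_grey_center, either way round below 0.12 rad) or (horizontal distance between tray_black_center and dock_red_seat below 0.006 m and z of tray_black_center in the frame of dock_red_seat between 0.013 and 0.019 m and angle between the x axis of tray_black_center and the x axis of dock_red_seat, either way round below 0.12 rad and angle between each of tray_black_center, tray_grey_center's own z axis and vertical below 0.05 rad and horizontal distance between tray_grey_center and tray_black_center below 0.006 m and z of tray_grey_center in the frame of tray_black_center between 0.037 and 0.043 m and angle between the x axis of tray_grey_center and the x axis of tray_black_center, either way round below 0.12 rad)) and distance of each of gauge_center, spanner from where it was at the start of the episode below 0.02 m); the robot touches nothing.
It fails at once if the gauge or the spanner is pushed more than 20 mm from its place (not (distance of gauge_center from where it was at the start of the episode below 0.02 m) or not (distance of spanner from where it was at the start of the episode below 0.02 m)).
It fails at once if a tray is tipped by more than 35 degrees (angle between any of tray_blue_center, tray_white_center, tray_grey_center, tray_black_center's own z axis and vertical above 0.61 rad).
It also fails if it takes over 134 s, if anything falls off the work surface, if the arm or the gripper's body presses on something with over 40 N, if the wrist force passes 120 N, or if a joint passes its speed limit or range.

## Working session

There is one attempt and no reset: what is moved stays moved. The work goes in short steps, Python scripts to look and compute and a shell command to move; the robot and the scene stay as the last step left them, time stands still between calls to the robot, and variables do not carry over. Pictures are saved under pics/ and viewed, at most 14 in all, crops included, and the job is handed in when it is done.

```bash
mkdir -p pics; python3 - <<'E'
from station import sense, vision
import cv2,numpy as np
for n in("scene","top"):
    p,d=vision.snapshot(n); cv2.imwrite(f"pics/{n}0.png",p[:,:,::-1]); np.save(f"pics/{n}0.npy",d); c=vision.camera_params(n); print(n,c)
s=sense(); print(s["time_s"],s["position"],s["orientation"],s["width"])
E
```

```text
scene {'camera_matrix': array([[419.93566999,   0.        , 253.63362387],
       [  0.        , 419.93566999, 185.63777401],
       [  0.        ,   0.        ,   1.        ]]), 'k1': -0.14446927217859867, 'R': array([[ 0.79359082, -0.6080694 ,  0.02156875],
       [-0.31956613, -0.44670712, -0.83566156],
       [ 0.51777514,  0.6562807 , -0.54882106]]), 't': array([-0.44643473,  0.23030947,  0.82210286])}
top {'camera_matrix': array([[482.31721055,   0.        , 258.77362218],
       [  0.        , 482.31721055, 192.25448297],
       [  0.        ,   0.        ,   1.        ]]), 'k1': -0.009972301027267148, 'R': array([[-0.01046836, -0.99979845, -0.01713089],
       [-0.99512191,  0.01209699, -0.0979084 ],
       [ 0.0980959 ,  0.01602238, -0.99504798]]), 't': array([0.01995459, 0.54584406, 1.2925366 ])}
0.1 [0.17709559 0.5730002  0.23023741] [ 1.49332690e-01  9.88786599e-01 -8.74652736e-04 -2.08913713e-04] 1.0003437137356284
```

View pics/top0.png

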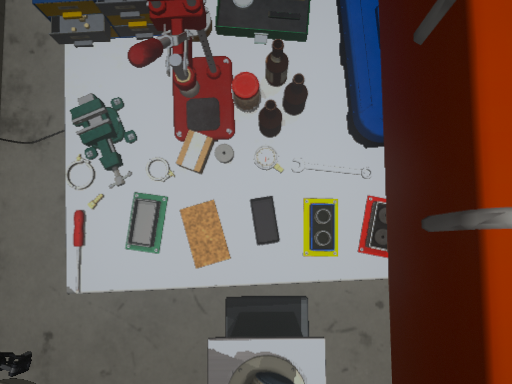

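View pics/scene0.png

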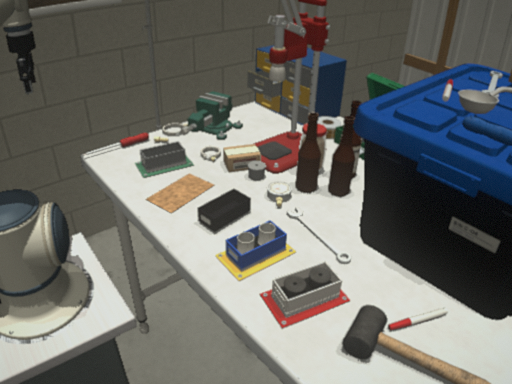

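```bash
cat > h.py <<'E'
import numpy as np, cv2
from scipy.optimize import minimize
from station import sense, vision
C={n:vision.camera_params(n) for n in("scene","top")}
def proj(n,X):
    c=C[n]; P=np.asarray(X)@c["R"].T+c["t"]; s=P[:,:2]/P[:,2:]
    s=s*(1+c["k1"]*(s**2).sum(1,keepdims=True)); K=c["camera_matrix"]
    return s*K[0,0]+K[:2,2]
def unproj(n,uv,z):
    c=C[n]; k=c["k1"]; s=cv2.undistortPoints(np.array(uv,float).reshape(-1,1,2),c["camera_matrix"],np.array([k,0,0,0,0.]))[:,0]
    r=np.c_[s,np.ones(len(s))]@c["R"]; o=-c["R"].T@c["t"]
    return o+r*((z-o[2])/r[:,2:])
def rect(p,z,L=.124,W=.062,m=40):
    t=np.linspace(-.5,.5,m); o=np.ones(m)*.5
    q=np.r_[np.c_[t*L,o*W],np.c_[t*L,-o*W],np.c_[o*L,t*W],np.c_[-o*L,t*W]]
    c,s=np.cos(p[2]),np.sin(p[2]); return np.c_[q@[[c,s],[-s,c]]+p[:2],np.full(len(q),z)]
def grad(img):
    f=cv2.GaussianBlur(img.astype(np.float32),(0,0),.8)
    return np.sqrt(sum(cv2.Sobel(f[...,i],cv2.CV_32F,1,0)**2+cv2.Sobel(f[...,i],cv2.CV_32F,0,1)**2 for i in range(3)))**.5
def fit(imgs,p0,parts,cams=("top","scene")):
    """edge fit of x,y,yaw; parts=[(z,L,W)]"""
    G={n:grad(imgs[n]) for n in cams}
    def cost(q):
        p=[q[0]/1e3,q[1]/1e3,q[2]/50]; v=0
        for n in cams:
            for pt in parts:
                a=proj(n,rect(p,*pt)).astype(np.float32)
                v-=cv2.remap(G[n],a[:,:1],a[:,1:],cv2.INTER_LINEAR).mean()
        return v
    b=np.array([p0[0]*1e3,p0[1]*1e3,p0[2]*50]); best=None
    for d in np.array(np.meshgrid([-4,0,4],[-4,0,4],[-2.5,0,2.5])).T.reshape(-1,3):
        x0=b+d; r=minimize(cost,x0,method="Nelder-Mead",options=dict(initial_simplex=np.r_[[x0],x0+2*np.eye(3)],xatol=.05,fatol=.01))
        if best is None or r.fun<best.fun: best=r
    q=best.x; return np.array([q[0]/1e3,q[1]/1e3,q[2]/50]),best.fun
def shoot(tag=None):
    I={n:vision.snapshot(n)[0] for n in("top","scene")}
    return I
T=lambda z:(z,.124,.062)
P=(.004,.160,.096)
E
cat > m0.py <<'E'
from h import *
I={n:cv2.imread(f"pics/{n}0.png")[:,:,::-1] for n in("top","scene")}
g=dict(green=((147,222),-.12,[P,T(.054)]),mat=((205,234),.25,[(.003,.17,.1)]),black=((264,220),.1,[T(.048)]),yellow=((321,227),0,[P,T(.054)]),red=((383,227),-.15,[P,T(.054)]))
O={n:I[n].copy() for n in I}
for k,(uv,a,parts) in g.items():
    p0=[*unproj("top",[uv],.03)[0,:2],a]
    for cams in (("top","scene"),("top",),("scene",)):
        p,f=fit(I,p0,parts,cams); print(k,cams,np.round(p,4),round(f,1))
        if len(cams)==2:
            p0=p
            for n in O:
                for pt in parts:
                    for u in proj(n,rect(p,*pt,m=20)): 
                        cv2.circle(O[n],tuple(int(round(v*16)) for v in u),4,(255,0,255),-1,cv2.LINE_AA,4)
a=cv2.resize(O["top"][180:280,115:400],(798,280),interpolation=cv2.INTER_CUBIC)
b=cv2.resize(O["scene"][130:330,120:400],(448,320),interpolation=cv2.INTER_CUBIC)
o=np.zeros((600,798,3),np.uint8); o[:280]=a; o[280:,:448]=b
cv2.imwrite("pics/fit0.png",o[:,:,::-1])
d=np.load("pics/top0.npy"); print("depth orange",d[250,420],d[220,450])
E
python3 m0.py
```

```text
green ('top', 'scene') [ 0.4672  0.3274 -0.1492] -68.0
green ('top',) [ 0.4683  0.328  -0.1498] -33.9
green ('scene',) [ 0.464   0.3232 -0.1675] -36.8
mat ('top', 'scene') [0.4348 0.1643 0.2794] -35.4
mat ('top',) [0.4357 0.1654 0.2773] -17.8
mat ('scene',) [0.4327 0.1621 0.2784] -18.7
black ('top', 'scene') [ 0.4686 -0.0011  0.1469] -39.8
black ('top',) [ 0.4691 -0.0007  0.1464] -23.6
black ('scene',) [ 0.4639 -0.0037  0.117 ] -17.5
yellow ('top', 'scene') [ 0.4498 -0.1549 -0.0209] -73.6
yellow ('top',) [ 0.4503 -0.1544 -0.0208] -42.0
yellow ('scene',) [ 0.4473 -0.1577 -0.0282] -34.7
red ('top', 'scene') [ 0.4478 -0.3206 -0.211 ] -59.4
red ('top',) [ 0.4496 -0.3161 -0.2107] -26.0
red ('scene',) [ 0.4474 -0.3206 -0.2096] -35.7
depth orange 0.17531593 0.1384306
```

View pics/fit0.png

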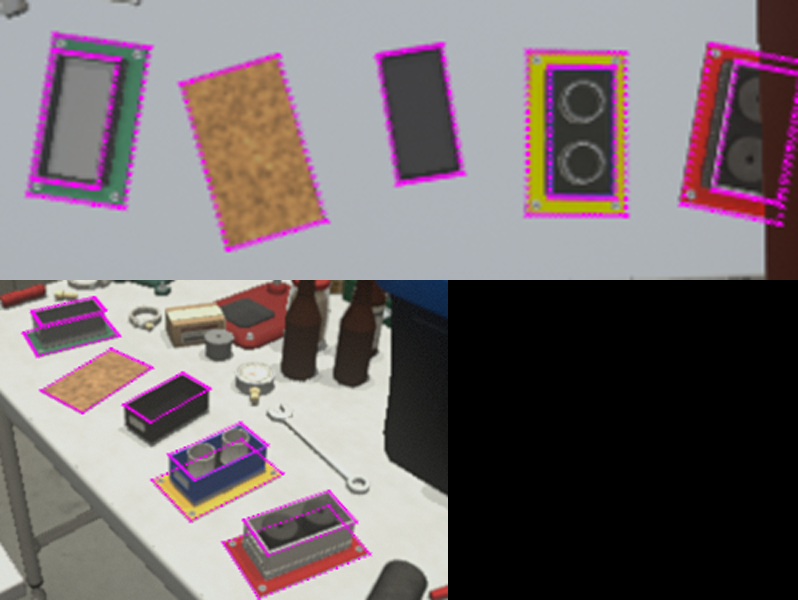

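```bash
cat > m1.py <<'E'
from h import *
I={n:cv2.imread(f"pics/{n}0.png")[:,:,::-1] for n in("top","scene")}
g=dict(green=[.4675,.3274,-.15],yellow=[.4498,-.1549,-.021],red=[.4474,-.3206,-.21])
for k,p0 in g.items():
    for nm,parts in (("plate",[P]),("rim",[T(.054)])):
        for cams in (("top",),("scene",)):
            p,f=fit(I,p0,parts,cams); print(k,nm,cams,np.round(p,4),round(f,1))
O=cv2.resize(I["top"][180:270,115:175],(360,540),interpolation=cv2.INTER_CUBIC)
R=cv2.resize(I["scene"][255:325,250:360],(440,280),interpolation=cv2.INTER_CUBIC)
o=np.zeros((540,800,3),np.uint8);o[:,:360]=O;o[:280,360:]=R;o[280:,360:720]=cv2.resize(I["scene"][135:180,130:196],(360,260),interpolation=cv2.INTER_CUBIC)
cv2.imwrite("pics/z1.png",o[:,:,::-1])
E
python3 m1.py
```

```text
green plate ('top',) [ 0.4684  0.3275 -0.1483] -19.4
green plate ('scene',) [ 0.4655  0.3237 -0.1598] -19.1
green rim ('top',) [ 0.4836  0.3268 -0.1386] -16.1
green rim ('scene',) [ 0.4607  0.3227 -0.2289] -18.7
yellow plate ('top',) [ 0.4504 -0.1549 -0.0194] -21.8
yellow plate ('scene',) [ 0.4477 -0.1574 -0.0235] -15.8
yellow rim ('top',) [ 0.4503 -0.1528 -0.0208] -21.1
yellow rim ('scene',) [ 0.447  -0.1578 -0.0316] -18.9
red plate ('top',) [ 0.45   -0.317  -0.2056] -15.1
red plate ('scene',) [ 0.448  -0.3199 -0.2071] -18.2
red rim ('top',) [ 0.4502 -0.3059 -0.2197] -12.9
red rim ('scene',) [ 0.4468 -0.3211 -0.2132] -17.9
```

View pics/z1.png

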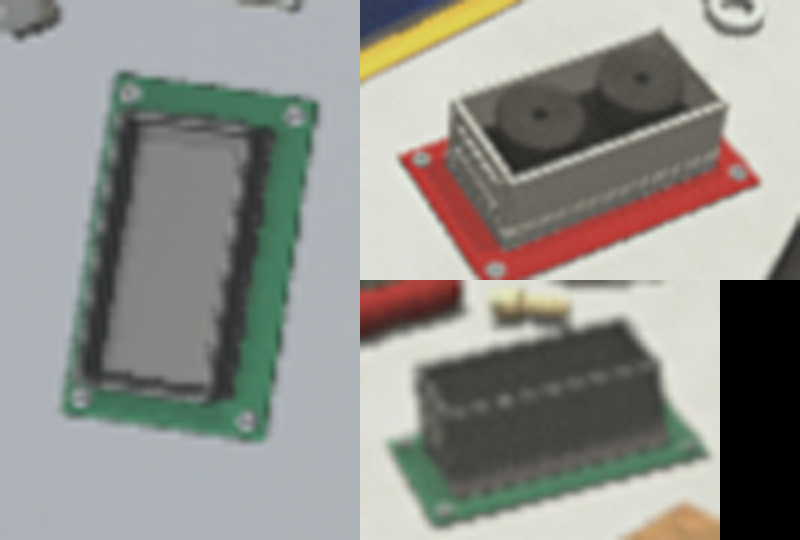

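```bash
cat > go.py <<'E'
import sys,numpy as np
from station import sense
from scipy.spatial.transform import Rotation as R
# delta to target x y (mm) yaw
s=sense(); M=R.from_quat(s["orientation"]).as_matrix(); yaw=np.arctan2(M[1,1],M[0,1])-np.pi/2
yaw=(yaw+np.pi/2)%np.pi-np.pi/2
p=s["position"]*1e3; t=[float(a) for a in sys.argv[1:]]
print("t",round(s["time_s"],2),"pos",p.round(1),"yaw",round(yaw,4),"tilt",(M[:2,2]).round(4),"w",round(s["width"],3),"F",np.round(s["ft_force"],1),"grip",round(s["grasp_force"],1))
if t: print("delta",np.round(np.array(t[:2])-p[:2],1),"dyaw",round(t[2]-yaw,4))
E
python3 -m jog '[[[0,0,0.019],[36.3,-30.9,-12.5],1],[[0,0,0.019],[36.3,-30.9,-12.5],1],[[0,0,0.019],[36.3,-30.9,-12.5],1],[[0,0,0.019],[36.3,-30.9,-12.5],1],[[0,0,0.019],[36.3,-30.9,-12.5],1],[[0,0,0.019],[36.3,-30.9,-12.5],1],[[0,0,0.019],[36.3,-30.9,-12.5],1],[[0,0,0.019],[36.3,-30.9,-12.5],1]]' 30; python3 go.py 467 325.6 -.15
```

```text
time_s: 1.1
position: [0.4684, 0.3248, 0.1304]
orientation: [0.074, 0.997, -0.0, -0.0]
ft_force: [-0.1, 1.2, -0.3]
width: 1.0
grasp_force: 0.0
t 1.1 pos [468.4 324.8 130.4] yaw -0.1471 tilt [-0.0006 -0.0003] w 1.0 F [-0.1  1.2 -0.3] grip 0.0
delta [-1.4  0.8] dyaw -0.0029
```

```bash
python3 -m jog '[[[0,0,-0.003],[-1.4,0.8,-20],1],[[0,0,0],[0,0,-30],1],[[0,0,0],[0,0,-30],1],[[0,0,0],[0,0,-20],1],[[0,0,0],[0,0,-8.4],1],[[0,0,0],[0,0,0],1]]' 30; python3 go.py 467 325.6 -.15
python3 -m jog '[[[0,0,0],[0,0,0],-1],[[0,0,0],[0,0,0],-1],[[0,0,0],[0,0,0],-1],[[0,0,0],[0,0,0],-1],[[0,0,0],[0,0,0],-1],[[0,0,0],[0,0,0],-1]]' 30; python3 go.py
```

```text
time_s: 1.85
position: [0.4659, 0.3271, 0.0227]
orientation: [0.075, 0.997, -0.0, -0.0]
ft_force: [-0.2, 0.7, -0.3]
width: 1.0
grasp_force: 0.0
t 1.85 pos [465.9 327.1  22.7] yaw -0.1504 tilt [-0.0004 -0.0002] w 1.0 F [-0.2  0.7 -0.3] grip 0.0
delta [ 1.1 -1.5] dyaw 0.0004
time_s: 2.6
position: [0.4671, 0.3277, 0.0247]
orientation: [0.075, 0.997, 0.001, 0.001]
ft_force: [-0.5, 1.4, 5.1]
width: 0.714
grasp_force: 34.7
t 2.6 pos [467.1 327.7  24.7] yaw -0.1507 tilt [0.0027 0.0021] w 0.714 F [-0.5  1.4  5.1] grip 34.7
```

```bash
python3 -m jog '[[[0,0,0],[0,0,15],-1],[[0,0,0],[0,0,25],-1],[[0,0,0.07],[0,-20,30],-1],[[0,0,0.09],[-8,-40,0],-1],[[0,0,0.09],[-9,-40,0],-1],[[0,0,0.09],[-8,-40,0],-1],[[0,0,0.089],[-7,-21,0],-1],[[0,0,0],[0,0,0],-1]]' 30; python3 go.py 434.5 165 .278
python3 -m jog '[[[0,0,0],[0,0,-30],-1],[[0,0,0],[0,0,-20],-1],[[0,0,0],[0,0,-10],-1],[[0,0,0],[0,0,-6],-1],[[0,0,0],[0,0,-3],-1],[[0,0,0],[0,0,-2],-1],[[0,0,0],[0,0,0],-1]]' 30; python3 go.py
python3 - <<'E'
from h import *
I=shoot()
o=np.zeros((540,800,3),np.uint8);o[:384,:]=cv2.resize(I["scene"],(800,600))[100:484]
cv2.imwrite("pics/a1.png",I["scene"][60:324,60:412][:,:,::-1].repeat(2,0).repeat(2,1))
E
```

```text
time_s: 3.6
position: [0.4338, 0.1645, 0.0932]
orientation: [-0.137, 0.991, -0.0, -0.0]
ft_force: [0.9, 0.7, -2.3]
width: 0.724
grasp_force: 35.0
t 3.6 pos [433.8 164.5  93.2] yaw 0.2755 tilt [-0.0002 -0.0006] w 0.724 F [ 0.9  0.7 -2.3] grip 35.0
delta [0.7 0.5] dyaw 0.0025
time_s: 4.47
position: [0.4344, 0.1659, 0.0222]
orientation: [-0.139, 0.99, 0.0, 0.0]
ft_force: [0.1, 0.2, -1.2]
width: 0.718
grasp_force: 35.0
t 4.47 pos [434.4 165.9  22.2] yaw 0.2781 tilt [0.0005 0.0001] w 0.718 F [ 0.1  0.2 -1.2] grip 35.0
```

View pics/a1.png

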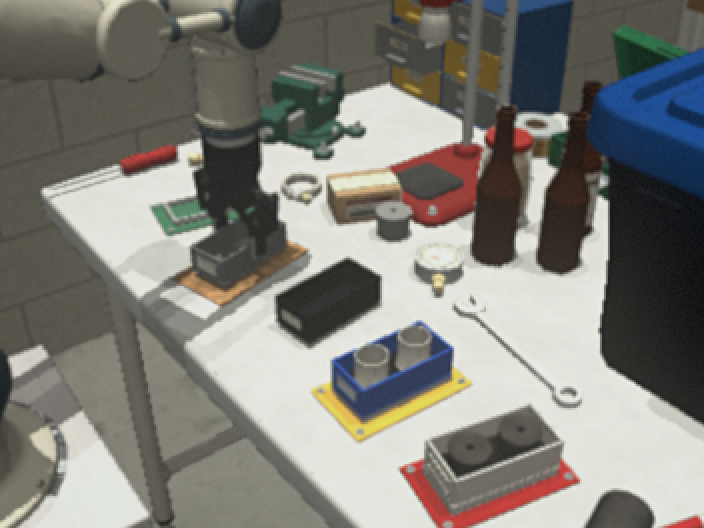

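```bash
python3 -m jog '[[[0,0,0],[0,0,-1],-1],[[0,0,0],[0,0,-1],-1],[[0,0,0],[0,0,0],-1]]' 30; python3 go.py
python3 -m jog '[[[0,0,0],[0,0,-1],-1],[[0,0,0],[0,0,0],-1]]' 30; python3 go.py
```

```text
time_s: 4.95
position: [0.4345, 0.1659, 0.0216]
orientation: [-0.139, 0.99, 0.0, 0.001]
ft_force: [-3.6, -1.6, 7.0]
width: 0.722
grasp_force: 36.2
t 4.95 pos [434.5 165.9  21.6] yaw 0.2781 tilt [0.001  0.0003] w 0.722 F [-3.6 -1.6  7. ] grip 36.2
time_s: 5.2
position: [0.4346, 0.1659, 0.0216]
orientation: [-0.139, 0.99, 0.0, 0.001]
ft_force: [-7.8, -3.1, 14.0]
width: 0.716
grasp_force: 36.9
t 5.2 pos [434.6 165.9  21.6] yaw 0.2782 tilt [0.0012 0.0003] w 0.716 F [-7.8 -3.1 14. ] grip 36.9
```

```bash
python3 -m jog '[[[0,0,0],[0,0,2],1],[[0,0,0],[0,0,0],1],[[0,0,0],[0,0,0],1],[[0,0,0],[0,0,0],1],[[0,0,0],[0,0,30],1],[[0,0,0],[0,0,40],1],[[0,0,0],[0,0,35],1]]' 30; python3 -m jog '[[[0,0,-0.03],[1,-40,0],1],[[0,0,-0.05],[2,-50,0],1],[[0,0,-0.05],[2,-50,0],1],[[0,0,-0.05],[3,-50,0],1],[[0,0,-0.05],[3,-50,0],1],[[0,0,-0.05],[2,-50,0],1],[[0,0,-0.019],[2,-30,0],1],[[0,0,0],[0,0,0],1]]' 30;  python3 go.py 449 -155 -.021
cat > m2.py <<'E'
import sys
from h import *
I=shoot()
for a in sys.argv[1:]:
    k,x,y,w,z=a.split(","); z=float(z)
    for c in ("top","scene"):
        p,f=fit(I,[float(x)/1e3,float(y)/1e3,float(w)],[P if z==0 else T(z/1e3)],(c,)); print(k,c,(p*[1e3,1e3,1]).round(3),round(f,1))
for n in I: cv2.imwrite(f"pics/last_{n}.png",I[n][:,:,::-1])
E
python3 m2.py green,467,326,-.15,0 greenrim,467,326,-.15,14 grey,434,165.5,.278,51 black,468,-1,.146,48 red,449,-319,-.207,0 white,449,-319,-.207,54
```

```text
time_s: 6.08
position: [0.4342, 0.1658, 0.1271]
orientation: [-0.139, 0.99, -0.0, 0.0]
ft_force: [0.0, 0.7, -0.0]
width: 1.0
grasp_force: 0.0
time_s: 7.08
position: [0.4489, -0.1559, 0.1255]
orientation: [0.012, 1.0, 0.0, -0.0]
ft_force: [-0.2, 1.1, -0.6]
width: 0.998
grasp_force: 0.0
t 7.08 pos [ 448.9 -155.9  125.5] yaw -0.0242 tilt [-0.0008  0.0001] w 0.998 F [-0.2  1.1 -0.6] grip 0.0
delta [0.1 0.9] dyaw 0.0032
green top [ 4.68368e+02  3.27690e+02 -1.48000e-01] -19.4
green scene [ 4.65077e+02  3.23309e+02 -1.54000e-01] -21.5
greenrim top [ 4.66756e+02  3.25903e+02 -1.44000e-01] -12.1
greenrim scene [ 4.75698e+02  3.21798e+02 -1.64000e-01] -18.2
grey top [4.34181e+02 1.64655e+02 2.71000e-01] -14.2
grey scene [4.31949e+02 1.59846e+02 2.46000e-01] -17.7
black top [ 4.6909e+02 -7.1100e-01  1.4700e-01] -23.5
black scene [ 4.62738e+02 -4.15800e+00  1.20000e-01] -16.8
red top [ 4.50848e+02 -3.11476e+02 -2.57000e-01] -10.8
red scene [ 4.48058e+02 -3.19848e+02 -2.08000e-01] -18.8
white top [ 4.54663e+02 -2.92185e+02 -3.70000e-02] -14.2
white scene [ 4.46702e+02 -3.21239e+02 -2.13000e-01] -18.1
```

```bash
python3 -m jog '[[[0,0,0.003],[0.7,0.7,-20],1],[[0,0,0],[0,0,-30],1],[[0,0,0],[0,0,-30],1],[[0,0,0],[0,0,-20],1],[[0,0,0],[0,0,-3],1],[[0,0,0],[0,0,0],1]]' 40; python3 go.py 450 -155 -.021
python3 -m jog '[[[0,0,0],[0,0,0],-1],[[0,0,0],[0,0,0],-1],[[0,0,0],[0,0,0],-1],[[0,0,0],[0,0,0],-1],[[0,0,0],[0,0,0],-1],[[0,0,0],[0,0,0],-1]]' 40; python3 go.py 450 -155 -.021
```

```text
time_s: 7.92
position: [0.4499, -0.1528, 0.0228]
orientation: [0.008, 1.0, 0.0, -0.0]
ft_force: [0.1, -0.1, 0.8]
width: 1.002
grasp_force: 0.0
t 7.92 pos [ 449.9 -152.8   22.8] yaw -0.0167 tilt [-0.0002  0.0002] w 1.002 F [ 0.1 -0.1  0.8] grip 0.0
delta [ 0.1 -2.2] dyaw -0.0043
time_s: 8.68
position: [0.4508, -0.1538, 0.0243]
orientation: [0.009, 1.0, -0.0, 0.001]
ft_force: [-0.6, -0.5, 6.0]
width: 0.717
grasp_force: 46.1
t 8.68 pos [ 450.8 -153.8   24.3] yaw -0.0178 tilt [ 0.0024 -0.0009] w 0.717 F [-0.6 -0.5  6. ] grip 46.1
delta [-0.8 -1.2] dyaw -0.0032
```

```bash
python3 -m jog '[[[0,0,0],[0,0,8],-1],[[0,0,0],[0,0,20],-1],[[0,0,0],[0,0,32],-1],[[0,0,0],[0,10,30],-1],[[0,0,-0.01],[1,25,0],-1],[[0,0,-0.012],[1,40,0],-1],[[0,0,-0.012],[2,45,0],-1],[[0,0,-0.012],[2,45,0],-1]]' 40; python3 -m jog '[[[0,0,-0.012],[2,45,0],-1],[[0,0,-0.012],[2,45,0],-1],[[0,0,-0.012],[2,45,0],-1],[[0,0,-0.012],[2,45,0],-1],[[0,0,-0.012],[2,45,0],-1],[[0,0,-0.012],[1,45,0],-1],[[0,0,-0.012],[1,30,0],-1],[[0,0,-0.005],[0,15,0],-1]]' 40;python3 -m jog '[[[0,0,0],[0,0,0],-1],[[0,0,0],[0,0,0],-1],[[0,0,0],[0,0,0],-1]]' 40;  python3 go.py 468 327.4 -.15
python3 m2.py green,467,326,-.15,0 blue,467,326,-.15,144 yellow,449,-156,-.02,0  yellowrim,450,-155,-.02,14
```

```text
time_s: 9.68
position: [0.4553, 0.0128, 0.1123]
orientation: [0.032, 0.999, 0.0, -0.001]
ft_force: [0.7, -0.6, -3.0]
width: 0.718
grasp_force: 45.0
time_s: 10.68
position: [0.4672, 0.3276, 0.1119]
orientation: [0.076, 0.997, -0.001, -0.001]
ft_force: [-0.3, 0.1, -2.8]
width: 0.714
grasp_force: 45.0
time_s: 11.05
position: [0.4682, 0.3255, 0.113]
orientation: [0.077, 0.997, -0.0, 0.0]
ft_force: [-1.4, -0.6, -3.5]
width: 0.716
grasp_force: 45.0
t 11.05 pos [468.2 325.5 113. ] yaw -0.1541 tilt [ 0.0001 -0.0003] w 0.716 F [-1.4 -0.6 -3.5] grip 45.0
delta [-0.2  1.9] dyaw 0.0041
green top [ 4.68515e+02  3.27631e+02 -1.47000e-01] -16.1
green scene [ 4.65321e+02  3.23848e+02 -1.45000e-01] -19.1
blue top [ 4.69106e+02  3.26521e+02 -8.30000e-02] -14.7
blue scene [ 4.75361e+02  3.04530e+02 -4.23000e-01] -13.0
yellow top [ 4.50420e+02 -1.54916e+02 -1.90000e-02] -22.0
yellow scene [ 4.48066e+02 -1.56274e+02 -2.10000e-02] -17.5
yellowrim top [ 4.49574e+02 -1.54411e+02 -2.50000e-02] -16.8
yellowrim scene [ 4.44822e+02 -1.56798e+02 -2.70000e-02] -17.8
```

```bash
python3 -m jog '[[[0,0,0.004],[-0.1,1.7,-15],-1],[[0,0,0],[0,0,-25],-1],[[0,0,0],[0,0,-22],-1],[[0,0,0],[0,0,-14],-1],[[0,0,0],[0,0,0],-1],[[0,0,0],[0,0,0],-1]]' 40;  python3 go.py 468.2 327.5 -.15
```

```text
time_s: 11.9
position: [0.4683, 0.3285, 0.0377]
orientation: [0.074, 0.997, 0.0, 0.001]
ft_force: [-0.6, -0.1, -2.9]
width: 0.717
grasp_force: 44.9
t 11.9 pos [468.3 328.5  37.7] yaw -0.1488 tilt [0.0011 0.0007] w 0.717 F [-0.6 -0.1 -2.9] grip 44.9
delta [-0.1 -1. ] dyaw -0.0012
```

```bash
python3 -m jog '[[[0,0,0],[0,-0.6,-3],-1],[[0,0,0],[0,0,-3],-1],[[0,0,0],[0,0,-2.5],-1],[[0,0,0],[0,0,-2],-1],[[0,0,0],[0,0,-1.5],-1],[[0,0,0],[0,0,0],-1]]' 40;  python3 go.py 468.2 327.5 -.15;  python3 -m jog '[[[0,0,0],[0,0,-1],-1],[[0,0,0],[0,0,-1],-1],[[0,0,0],[0,0,0],-1]]' 40;  python3 go.py 468.2 327.5 -.15
```

```text
time_s: 12.65
position: [0.4678, 0.3277, 0.0248]
orientation: [0.074, 0.997, 0.0, -0.0]
ft_force: [0.0, 0.9, -3.4]
width: 0.719
grasp_force: 45.0
t 12.65 pos [467.8 327.7  24.8] yaw -0.1488 tilt [-0.0001  0.0001] w 0.719 F [ 0.   0.9 -3.4] grip 45.0
delta [ 0.4 -0.2] dyaw -0.0012
time_s: 13.02
position: [0.4679, 0.3278, 0.0243]
orientation: [0.074, 0.997, 0.0, 0.0]
ft_force: [-4.7, -2.0, 5.0]
width: 0.718
grasp_force: 45.9
t 13.03 pos [467.9 327.8  24.3] yaw -0.1487 tilt [0.0005 0.0003] w 0.718 F [-4.7 -2.   5. ] grip 45.9
delta [ 0.3 -0.3] dyaw -0.0013
```

```bash
python3 -m jog '[[[0,0,0],[0,0,1],1],[[0,0,0],[0,0,0],1],[[0,0,0],[0,0,0],1],[[0,0,0],[0,0,0],1],[[0,0,0],[0,0,30],1],[[0,0,0],[0,0,40],1],[[0,0,0],[0,-10,37],1],[[0,0,0],[0,-30,0],1]]' 40; python3 -m jog '[[[0,0,-0.006],[-1,-55,0],1],[[0,0,-0.006],[-2,-55,0],1],[[0,0,-0.006],[-2,-55,0],1],[[0,0,-0.006],[-2,-55,0],1],[[0,0,-0.006],[-2,-55,0],1],[[0,0,-0.006],[-2,-55,0],1],[[0,0,-0.006],[-2,-55,0],1],[[0,0,-0.006],[-2,-55,0],1]]' 40;python3 -m jog '[[[0,0,-0.005],[-1,-55,0],1],[[0,0,-0.005],[-1,-55,0],1],[[0,0,0],[0,-40,0],1],[[0,0,0],[0,-14,0],1],[[0,0,0],[0,0,0],1],[[0,0,0],[0,0,0],1]]' 40;  python3 go.py 450.6 -316.7 -.207
python3 m2.py green,467,326,-.15,0 blue,467,326,-.15,54; python3 - <<'E'
import cv2
a=cv2.imread("pics/last_scene.png"); cv2.imwrite("pics/a2.png",cv2.resize(a[80:350,100:440],(765,600)))
E
```

```text
time_s: 14.02
position: [0.4693, 0.2889, 0.1353]
orientation: [0.073, 0.997, 0.002, 0.003]
ft_force: [1.0, -0.7, -0.0]
width: 1.0
grasp_force: 0.0
time_s: 15.02
position: [0.4525, -0.1541, 0.1311]
orientation: [0.098, 0.995, -0.0, 0.0]
ft_force: [0.3, 0.4, 0.3]
width: 0.997
grasp_force: 0.0
time_s: 15.78
position: [0.4511, -0.3151, 0.1309]
orientation: [0.103, 0.995, 0.0, 0.0]
ft_force: [0.1, -0.5, 0.5]
width: 1.0
grasp_force: 0.0
t 15.78 pos [ 451.1 -315.1  130.9] yaw -0.2056 tilt [0.0001 0.0006] w 1.0 F [ 0.1 -0.5  0.5] grip 0.0
delta [-0.5 -1.6] dyaw -0.0014
green top [ 4.68342e+02  3.27522e+02 -1.47000e-01] -19.6
green scene [ 4.65801e+02  3.24951e+02 -1.63000e-01] -19.0
blue top [ 4.70870e+02  3.30516e+02 -1.48000e-01] -15.5
blue scene [ 4.62144e+02  3.25219e+02 -2.31000e-01] -19.6
```

View pics/a2.png

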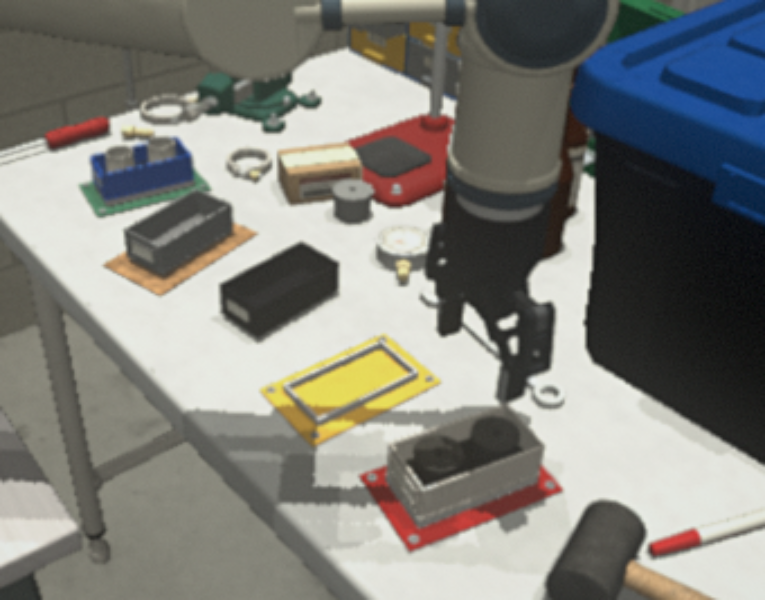

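```bash
python3 -m jog '[[[0,0,0],[-0.5,-1.4,-20],1],[[0,0,0],[0,0,-30],1],[[0,0,0],[0,0,-30],1],[[0,0,0],[0,0,-20],1],[[0,0,0],[0,0,-8],1],[[0,0,0],[0,0,0],1],[[0,0,0],[0,0,0],1]]' 40; python3 go.py 450.6 -316.7 -.207
python3 -m jog '[[[0,0,0],[0,0,0],-1],[[0,0,0],[0,0,0],-1],[[0,0,0],[0,0,0],-1],[[0,0,0],[0,0,0],-1],[[0,0,0],[0,0,0],-1],[[0,0,0],[0,0,0],-1]]' 40; python3 go.py 450.6 -316.7 -.207
python3 - <<'E'
import cv2
a=cv2.imread("pics/scene0.png")[180:240,190:260]; b=cv2.imread("pics/top0.png")[190:250,240:290]
o=cv2.hconcat([cv2.resize(a,(490,420)),cv2.resize(b,(300,420))]); cv2.imwrite("pics/a3.png",cv2.convertScaleAbs(o,alpha=3))
E
```

```text
time_s: 16.75
position: [0.451, -0.3183, 0.0242]
orientation: [0.103, 0.995, -0.001, 0.001]
ft_force: [-0.3, -0.2, -0.3]
width: 1.001
grasp_force: 0.0
t 16.75 pos [ 451.  -318.3   24.2] yaw -0.2067 tilt [ 0.0017 -0.0014] w 1.001 F [-0.3 -0.2 -0.3] grip 0.0
delta [-0.4  1.6] dyaw -0.0003
time_s: 17.5
position: [0.4509, -0.3182, 0.0241]
orientation: [0.103, 0.995, -0.001, 0.001]
ft_force: [0.5, -0.0, 5.5]
width: 0.713
grasp_force: 45.7
t 17.5 pos [ 450.9 -318.2   24.1] yaw -0.2068 tilt [ 0.0016 -0.0012] w 0.713 F [ 0.5 -0.   5.5] grip 45.7
delta [-0.3  1.5] dyaw -0.0002
```

View pics/a3.png

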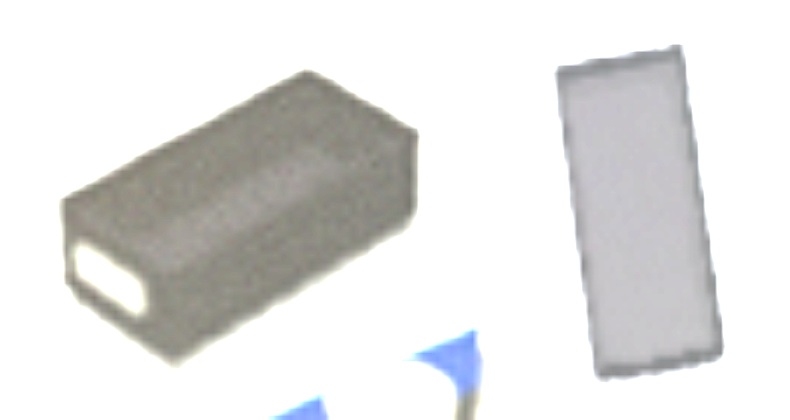

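```bash
python3 -m jog '[[[0,0,0],[0,0,8],-1],[[0,0,0],[0,0,20],-1],[[0,0,0],[0,0,22],-1],[[0,0,0.037],[0,25,0],-1],[[0,0,0.05],[0,40,0],-1],[[0,0,0.05],[0,45,0],-1],[[0,0,0.04],[0,35,0],-1],[[0,0,0.01],[0,18.5,0],-1]]' 40; python3 -m jog '[[[0,0,0],[0,0,0],-1],[[0,0,0],[0,0,0],-1],[[0,0,0],[0,0,0],-1]]' 40; python3 go.py 450.4 -154.5 -.02
python3 m2.py yellow,450,-155,-.02,0 red,449,-319,-.207,0 redrim,449,-319,-.207,14
```

```text
time_s: 18.5
position: [0.4505, -0.1529, 0.0739]
orientation: [0.009, 1.0, -0.0, 0.0]
ft_force: [1.1, -0.6, -2.6]
width: 0.714
grasp_force: 44.9
time_s: 18.88
position: [0.4503, -0.1552, 0.0729]
orientation: [0.011, 1.0, -0.0, -0.0]
ft_force: [-0.0, -0.4, -1.9]
width: 0.716
grasp_force: 44.9
t 18.88 pos [ 450.3 -155.2   72.9] yaw -0.0213 tilt [-0.0002 -0.0003] w 0.716 F [-0.  -0.4 -1.9] grip 44.9
delta [0.1 0.7] dyaw 0.0013
yellow top [ 4.50753e+02 -1.54713e+02 -1.90000e-02] -13.9
yellow scene [ 4.48019e+02 -1.57415e+02 -3.30000e-02] -15.2
red top [ 4.50644e+02 -3.12029e+02 -2.55000e-01] -11.6
red scene [ 4.47971e+02 -3.19154e+02 -1.99000e-01] -23.4
redrim top [ 4.4751e+02 -3.0311e+02 -1.1000e-02] -14.5
redrim scene [ 4.49781e+02 -3.11294e+02 -1.99000e-01] -18.5
```

```bash
python3 -m jog '[[[0,0,0],[0.2,0.5,-15],-1],[[0,0,0],[0,0,-14],-1],[[0,0,0],[0,0,-6],-1],[[0,0,0],[0,0,0],-1],[[0,0,0],[0,0,0],-1]]' 40; python3 go.py 450.4 -154.5 -.02; python3 -m jog '[[[0,0,0],[0,0,-3],-1],[[0,0,0],[0,0,-3],-1],[[0,0,0],[0,0,-3],-1],[[0,0,0],[0,0,-2],-1],[[0,0,0],[0,0,-1.5],-1],[[0,0,0],[0,0,0],-1]]' 40;  python3 go.py 450.4 -154.5 -.02
```

```text
time_s: 19.6
position: [0.4508, -0.1538, 0.0382]
orientation: [0.01, 1.0, -0.0, 0.0]
ft_force: [0.2, -0.5, -1.4]
width: 0.717
grasp_force: 44.8
t 19.6 pos [ 450.8 -153.8   38.2] yaw -0.0197 tilt [ 0.0006 -0.0003] w 0.717 F [ 0.2 -0.5 -1.4] grip 44.8
delta [-0.4 -0.7] dyaw -0.0003
time_s: 20.35
position: [0.4504, -0.1537, 0.0252]
orientation: [0.01, 1.0, 0.0, -0.0]
ft_force: [0.5, -0.7, -1.1]
width: 0.717
grasp_force: 44.8
t 20.35 pos [ 450.4 -153.7   25.2] yaw -0.0198 tilt [-0.0002  0.0001] w 0.717 F [ 0.5 -0.7 -1.1] grip 44.8
delta [-0.  -0.8] dyaw -0.0002
```

```bash
python3 -m jog '[[[0,0,0],[0,0,-1],-1],[[0,0,0],[0,0,-1],-1],[[0,0,0],[0,0,-0.5],-1],[[0,0,0],[0,0,0],-1]]' 40;  python3 go.py 450.4 -154.5 -.02
```

```text
time_s: 20.85
position: [0.4506, -0.1538, 0.0241]
orientation: [0.01, 1.0, -0.0, 0.0]
ft_force: [-4.2, 1.6, 5.3]
width: 0.719
grasp_force: 45.8
t 20.85 pos [ 450.6 -153.8   24.1] yaw -0.0197 tilt [ 0.0004 -0.0003] w 0.719 F [-4.2  1.6  5.3] grip 45.8
delta [-0.2 -0.7] dyaw -0.0003
```

```bash
python3 -m jog '[[[0,0,0],[0,0,1],1],[[0,0,0],[0,0,0],1],[[0,0,0],[0,0,0],1],[[0,0,0],[0,0,0],1],[[0,0,0],[0,0,30],1],[[0,0,0],[0,0,40],1],[[0,0,0],[0,10,37],1],[[0,0,0.03],[0,25,0],1]]' 40; python3 -m jog '[[[0,0,0.04],[-2,50,0],1],[[0,0,0.05],[-3,55,0],1],[[0,0,0.05],[-3,55,0],1],[[0,0,0.05],[-3,50,0],1],[[0,0,0.05],[-3,45,0],1],[[0,0,0.028],[-2,29.6,0],1],[[0,0,0],[0,0,0],1],[[0,0,0],[0,0,0],1]]' 40;  python3 go.py 434.5 165.8 .278
python3 m2.py white,450.5,-154,-.02,54 blue,468,327.5,-.148,54
```

```text
time_s: 21.85
position: [0.4521, -0.1196, 0.1348]
orientation: [-0.005, 1.0, -0.001, 0.003]
ft_force: [0.1, 1.0, 0.0]
width: 1.001
grasp_force: 0.0
time_s: 22.85
position: [0.4345, 0.1653, 0.1307]
orientation: [-0.138, 0.99, -0.0, -0.0]
ft_force: [0.0, -0.7, -0.9]
width: 1.003
grasp_force: 0.0
t 22.85 pos [434.5 165.3 130.7] yaw 0.2779 tilt [-0.0002 -0.0007] w 1.003 F [ 0.  -0.7 -0.9] grip 0.0
delta [-0.   0.5] dyaw 0.0001
white top [ 4.52254e+02 -1.50221e+02 -2.10000e-02] -19.8
white scene [ 4.45906e+02 -1.58809e+02 -2.40000e-02] -17.8
blue top [ 4.63962e+02  3.31666e+02 -1.46000e-01] -14.1
blue scene [ 4.62272e+02  3.26557e+02 -2.19000e-01] -19.2
```

```bash
python3 -m jog '[[[0,0,0],[0,0.4,-20],1],[[0,0,0],[0,0,-30],1],[[0,0,0],[0,0,-30],1],[[0,0,0],[0,0,-20],1],[[0,0,0],[0,0,-10],1],[[0,0,0],[0,0,0],1]]' 30
python3 -m jog '[[[0,0,0],[0,0,0],-1],[[0,0,0],[0,0,0],-1],[[0,0,0],[0,0,0],-1],[[0,0,0],[0,0,0],-1],[[0,0,0],[0,0,0],-1],[[0,0,0],[0,0,10],-1],[[0,0,0],[0,0,25],-1],[[0,0,0],[0,0,35],-1]]' 30; python3 go.py 450.6 -317.5 -.207
```

```text
time_s: 23.7
position: [0.4339, 0.1657, 0.0197]
orientation: [-0.138, 0.99, -0.0, -0.001]
ft_force: [0.2, -0.2, -0.2]
width: 0.998
grasp_force: 0.0
time_s: 24.7
position: [0.4333, 0.1659, 0.0903]
orientation: [-0.139, 0.99, -0.0, -0.002]
ft_force: [0.5, 0.7, -1.8]
width: 0.72
grasp_force: 33.2
t 24.7 pos [433.3 165.9  90.3] yaw 0.2783 tilt [-0.0036 -0.0011] w 0.72 F [ 0.5  0.7 -1.8] grip 33.2
delta [  17.3 -483.4] dyaw -0.4853
```

```bash
python3 -m jog '[[[0,0,-0.02],[0,-20,10],-1],[[0,0,-0.04],[1,-40,0],-1],[[0,0,-0.045],[2,-48,0],-1],[[0,0,-0.045],[2,-48,0],-1],[[0,0,-0.045],[2,-48,0],-1],[[0,0,-0.045],[2,-48,0],-1],[[0,0,-0.045],[2,-48,0],-1],[[0,0,-0.045],[2,-48,0],-1]]' 30; python3 -m jog '[[[0,0,-0.045],[2,-48,0],-1],[[0,0,-0.045],[1,-40,0],-1],[[0,0,-0.045],[1,-30,0],-1],[[0,0,-0.02],[0,-17,0],-1],[[0,0,0],[0,0,0],-1],[[0,0,0],[0,0,0],-1],[[0,0,0],[0,0,0],-1]]' 30; python3 go.py 450.6 -317.5 -.207
python3 m2.py red,449,-319,-.207,0 yellow,450,-155,-.02,0; python3 - <<'E'
import cv2
a=cv2.imread("pics/last_scene.png"); cv2.imwrite("pics/a4.png",cv2.resize(a[80:350,100:440],(765,600)))
E
```

```text
time_s: 25.7
position: [0.447, -0.1831, 0.1007]
orientation: [0.027, 1.0, 0.0, -0.0]
ft_force: [1.1, 0.2, -1.7]
width: 0.716
grasp_force: 33.3
time_s: 26.58
position: [0.4517, -0.3157, 0.101]
orientation: [0.102, 0.995, 0.0, 0.0]
ft_force: [1.0, -0.7, -1.8]
width: 0.718
grasp_force: 33.4
t 26.57 pos [ 451.7 -315.7  101. ] yaw -0.2053 tilt [0.0001 0.0002] w 0.718 F [ 1.  -0.7 -1.8] grip 33.4
delta [-1.1 -1.8] dyaw -0.0017
red top [ 4.50093e+02 -3.16879e+02 -2.06000e-01] -12.6
red scene [ 4.47965e+02 -3.20064e+02 -2.13000e-01] -19.0
yellow top [ 4.50351e+02 -1.54929e+02 -1.90000e-02] -21.0
yellow scene [ 4.48379e+02 -1.54877e+02  2.40000e-02] -12.8
```

View pics/a4.png

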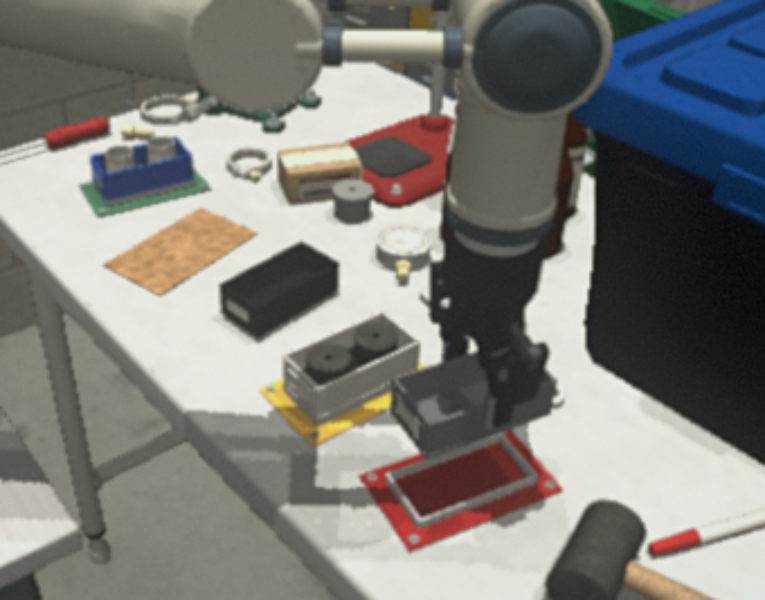

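```bash
python3 -m jog '[[[0,0,-0.002],[-2.5,-1.3,-20],-1],[[0,0,0],[0,0,-25],-1],[[0,0,0],[0,0,-14],-1],[[0,0,0],[0,0,-5],-1],[[0,0,0],[0,0,0],-1],[[0,0,0],[0,0,0],-1]]' 30; python3 go.py 449.2 -317.1 -.207; python3 -m jog '[[[0,0,0],[0,0,-3],-1],[[0,0,0],[0,0,-3],-1],[[0,0,0],[0,0,-3],-1],[[0,0,0],[0,0,-2],-1],[[0,0,0],[0,0,-1],-1],[[0,0,0],[0,0,0],-1]]' 30;  python3 go.py 449.2 -317.1 -.207
```

```text
time_s: 27.42
position: [0.4495, -0.3185, 0.0379]
orientation: [0.104, 0.995, -0.0, 0.001]
ft_force: [-0.1, 1.4, -1.9]
width: 0.721
grasp_force: 33.4
t 27.43 pos [ 449.5 -318.5   37.9] yaw -0.2088 tilt [ 0.0014 -0.0011] w 0.721 F [-0.1  1.4 -1.9] grip 33.4
delta [-0.3  1.4] dyaw 0.0018
time_s: 28.18
position: [0.4491, -0.3181, 0.0252]
orientation: [0.104, 0.995, -0.0, 0.0]
ft_force: [-2.0, 0.8, 1.6]
width: 0.721
grasp_force: 33.8
t 28.18 pos [ 449.1 -318.1   25.2] yaw -0.2088 tilt [ 0.0002 -0.0002] w 0.721 F [-2.   0.8  1.6] grip 33.8
delta [0.1 1. ] dyaw 0.0018
```

```bash
python3 -m jog '[[[0,0,0],[0,0,-1],-1],[[0,0,0],[0,0,-1],-1],[[0,0,0],[0,0,0],-1]]' 30; python3 go.py 449.2 -317.1 -.207
```

```text
time_s: 28.55
position: [0.4491, -0.3181, 0.0252]
orientation: [0.104, 0.995, -0.0, 0.0]
ft_force: [-6.4, 4.5, 11.8]
width: 0.721
grasp_force: 35.0
t 28.55 pos [ 449.1 -318.1   25.2] yaw -0.2088 tilt [ 0.0006 -0.0005] w 0.721 F [-6.4  4.5 11.8] grip 35.0
delta [0.1 1. ] dyaw 0.0018
```

```bash
python3 -m jog '[[[0,0,0],[0,0,1],1],[[0,0,0],[0,0,0],1],[[0,0,0],[0,0,0],1],[[0,0,0],[0,0,0],1],[[0,0,0],[0,0,30],1],[[0,0,0],[0,0,40],1],[[0,0,0],[0,10,37],1],[[0,0,0.03],[1,25,0],1]]' 40; python3 -m jog '[[[0,0,0.05],[3,50,0],1],[[0,0,0.06],[4,55,0],1],[[0,0,0.06],[4,55,0],1],[[0,0,0.06],[4,50,0],1],[[0,0,0.06],[3,45,0],1],[[0,0,0.036],[1,27.4,0],1],[[0,0,0],[0,0,0],1],[[0,0,0],[0,0,0],1]]' 40;  python3 go.py 469 -.9 .147
python3 m2.py red,449,-319,-.207,0 white,450.5,-155,-.02,54 grey,450,-317.5,-.207,54; python3 - <<'E'
import cv2
a=cv2.imread("pics/last_scene.png"); cv2.imwrite("pics/a5.png",cv2.resize(a[210:350,200:380],(770,600)))
E
```

```text
time_s: 29.55
position: [0.4514, -0.2844, 0.1351]
orientation: [0.09, 0.996, -0.002, 0.003]
ft_force: [0.5, 0.6, -0.9]
width: 1.0
grasp_force: 0.0
time_s: 30.55
position: [0.469, -0.0012, 0.1308]
orientation: [-0.073, 0.997, -0.0, -0.0]
ft_force: [-0.4, -0.7, 0.8]
width: 1.0
grasp_force: 0.0
t 30.55 pos [469.   -1.2 130.8] yaw 0.1467 tilt [-0.0001 -0.0006] w 1.0 F [-0.4 -0.7  0.8] grip 0.0
delta [0.  0.3] dyaw 0.0003
red top [ 4.50009e+02 -3.16996e+02 -2.06000e-01] -15.0
red scene [ 4.48058e+02 -3.19920e+02 -2.11000e-01] -17.3
white top [ 4.51889e+02 -1.50210e+02 -2.10000e-02] -19.7
white scene [ 4.45702e+02 -1.59136e+02 -2.70000e-02] -17.5
grey top [ 4.65974e+02 -2.93301e+02 -1.86000e-01] -15.1
grey scene [ 4.45975e+02 -3.20872e+02 -2.10000e-01] -19.8
```

View pics/a5.png

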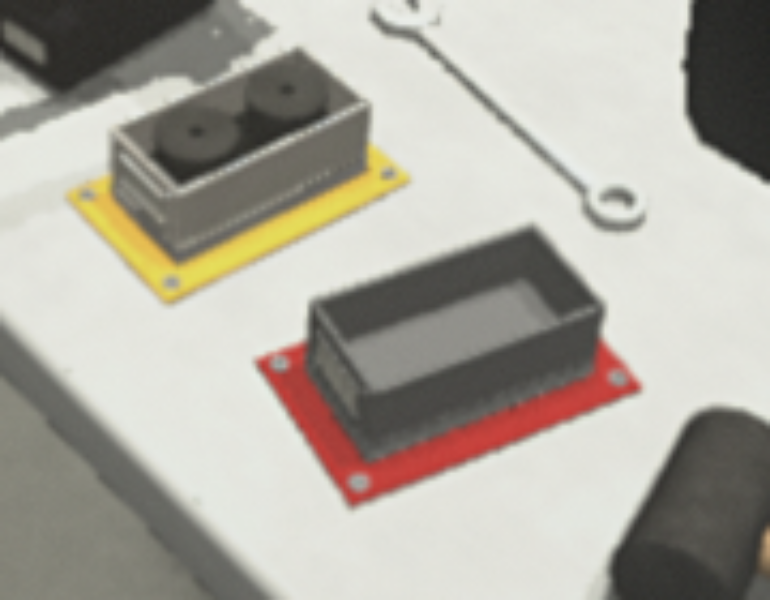

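```bash
python3 -m jog '[[[0,0,0],[0,0.3,-20],1],[[0,0,0],[0,0,-30],1],[[0,0,0],[0,0,-30],1],[[0,0,0],[0,0,-20],1],[[0,0,0],[0,0,-14],1],[[0,0,0],[0,0,0],1],[[0,0,0],[0,0,0],1]]' 30; python3 go.py 469 -.9 .147
python3 -m jog '[[[0,0,0],[0,0,0],-1],[[0,0,0],[0,0,0],-1],[[0,0,0],[0,0,0],-1],[[0,0,0],[0,0,0],-1],[[0,0,0],[0,0,0],-1],[[0,0,0],[0,0,0],-1]]' 30; python3 go.py 450.6 -317.5 -.207
```

```text
time_s: 31.52
position: [0.4695, -0.0005, 0.0176]
orientation: [-0.073, 0.997, -0.0, 0.001]
ft_force: [0.9, 0.4, -0.3]
width: 0.997
grasp_force: 0.0
t 31.52 pos [469.5  -0.5  17.6] yaw 0.147 tilt [ 0.0011 -0.0001] w 0.997 F [ 0.9  0.4 -0.3] grip 0.0
delta [-0.5 -0.4] dyaw 0.0
time_s: 32.28
position: [0.4697, -0.0004, 0.018]
orientation: [-0.074, 0.997, -0.0, 0.001]
ft_force: [-1.1, -0.3, 5.9]
width: 0.72
grasp_force: 33.1
t 32.27 pos [ 4.697e+02 -4.000e-01  1.800e+01] yaw 0.1472 tilt [ 0.002  -0.0002] w 0.72 F [-1.1 -0.3  5.9] grip 33.1
delta [ -19.1 -317.1] dyaw -0.3542
```

```bash
python3 -m jog '[[[0,0,0],[0,0,10],-1],[[0,0,0],[0,0,25],-1],[[0,0,0],[0,0,35],-1],[[0,0,-0.01],[0,-15,30],-1],[[0,0,-0.04],[-2,-35,0],-1],[[0,0,-0.05],[-3,-45,0],-1],[[0,0,-0.05],[-3,-45,0],-1],[[0,0,-0.05],[-3,-45,0],-1]]' 30; python3 -m jog '[[[0,0,-0.05],[-3,-45,0],-1],[[0,0,-0.05],[-3,-45,0],-1],[[0,0,-0.04],[-2,-30,0],-1],[[0,0,-0.015],[0,-12.5,0],-1],[[0,0,0],[0,0,0],-1],[[0,0,0],[0,0,0],-1],[[0,0,0],[0,0,0],-1]]' 30; python3 go.py 450.7 -317.9 -.208
```

```text
time_s: 33.28
position: [0.4576, -0.1866, 0.1169]
orientation: [0.027, 1.0, 0.0, -0.0]
ft_force: [0.3, -0.7, -1.9]
width: 0.72
grasp_force: 33.1
time_s: 34.15
position: [0.4503, -0.3168, 0.117]
orientation: [0.103, 0.995, 0.0, 0.0]
ft_force: [-1.1, -0.2, -2.0]
width: 0.721
grasp_force: 33.2
t 34.15 pos [ 450.3 -316.8  117. ] yaw -0.2061 tilt [0.0002 0.0001] w 0.721 F [-1.1 -0.2 -2. ] grip 33.2
delta [ 0.4 -1.1] dyaw -0.0019
```

```bash
python3 -m jog '[[[0,0,-0.001],[0.4,-0.5,-15],-1],[[0,0,0],[0,0,-15],-1],[[0,0,0],[0,0,-8],-1],[[0,0,0],[0,0,0],-1],[[0,0,0],[0,0,0],-1],[[0,0,0],[0,0,0],-1]]' 30; python3 go.py 450.7 -317.9 -.208
```

```text
time_s: 34.9
position: [0.4507, -0.3186, 0.0796]
orientation: [0.104, 0.995, -0.0, 0.001]
ft_force: [0.4, 0.3, -0.6]
width: 0.721
grasp_force: 33.2
t 34.9 pos [ 450.7 -318.6   79.6] yaw -0.2088 tilt [ 0.001  -0.0008] w 0.721 F [ 0.4  0.3 -0.6] grip 33.2
delta [-0.   0.7] dyaw 0.0008
```

```bash
python3 -m jog '[[[0,0,0],[0,0.4,-4],-1],[[0,0,0],[0,0,-3],-1],[[0,0,0],[0,0,-3],-1],[[0,0,0],[0,0,-2],-1],[[0,0,0],[0,0,-1.5],-1],[[0,0,0],[0,0,-1],-1],[[0,0,0],[0,0,0],-1]]' 30; python3 go.py 450.7 -317.9 -.208; python3 -m jog '[[[0,0,0],[0,0,-0.7],-1],[[0,0,0],[0,0,-0.7],-1],[[0,0,0],[0,0,0],-1]]' 30; python3 go.py
```

```text
time_s: 35.78
position: [0.4504, -0.3179, 0.0644]
orientation: [0.104, 0.995, 0.0, 0.0]
ft_force: [-0.4, 0.3, -1.7]
width: 0.72
grasp_force: 33.2
t 35.77 pos [ 450.4 -317.9   64.4] yaw -0.2088 tilt [ 0.0001 -0.    ] w 0.72 F [-0.4  0.3 -1.7] grip 33.2
delta [0.3 0. ] dyaw 0.0008
time_s: 36.15
position: [0.4505, -0.318, 0.0641]
orientation: [0.104, 0.995, -0.0, 0.0]
ft_force: [-2.6, 2.2, 5.8]
width: 0.724
grasp_force: 33.8
t 36.15 pos [ 450.5 -318.    64.1] yaw -0.2088 tilt [ 0.0005 -0.0005] w 0.724 F [-2.6  2.2  5.8] grip 33.8
```

Seated at the expected height. I'll release, retreat and check.

```bash
python3 -m jog '[[[0,0,0],[0,0,1],1],[[0,0,0],[0,0,0],1],[[0,0,0],[0,0,0],1],[[0,0,0],[0,0,0],1],[[0,0,0],[0,0,30],1],[[0,0,0],[0,0,40],1],[[0,0,0],[0,0,40],1],[[0,0,0],[0,30,0],1]]' 40; python3 -m jog '[[[0,0,0],[0,55,0],1],[[0,0,0],[0,55,0],1],[[0,0,0],[0,55,0],1],[[0,0,0],[0,55,0],1],[[0,0,0],[0,55,0],1],[[0,0,0],[0,0,0],1],[[0,0,0],[0,0,0],1]]' 40;  python3 go.py
python3 m2.py black,450,-317.5,-.207,94; python3 - <<'E'
import cv2,numpy as np
a=cv2.imread("pics/last_scene.png"); b=cv2.imread("pics/last_top.png")
o=np.zeros((600,800,3),np.uint8); o[:400,:400]=cv2.resize(a[215:330,215:330],(400,400)); o[:400,400:]=cv2.resize(a[120:235,110:225],(400,400)); o[400:,:]=cv2.resize(b[185:265,115:395],(800,200)); cv2.imwrite("pics/a6.png",o)
E
```

```text
time_s: 37.15
position: [0.4515, -0.2897, 0.1783]
orientation: [0.105, 0.994, -0.002, 0.003]
ft_force: [-0.2, 0.5, 0.1]
width: 1.002
grasp_force: 0.0
time_s: 38.02
position: [0.4504, -0.0132, 0.174]
orientation: [0.104, 0.995, -0.0, 0.0]
ft_force: [1.2, -0.4, 0.1]
width: 1.002
grasp_force: 0.0
t 38.02 pos [450.4 -13.2 174. ] yaw -0.208 tilt [ 0.0002 -0.0006] w 1.002 F [ 1.2 -0.4  0.1] grip 0.0
black top [ 4.38367e+02 -2.80311e+02 -1.87000e-01] -15.5
black scene [ 4.48741e+02 -3.20750e+02 -2.14000e-01] -16.6
```

View pics/a6.png

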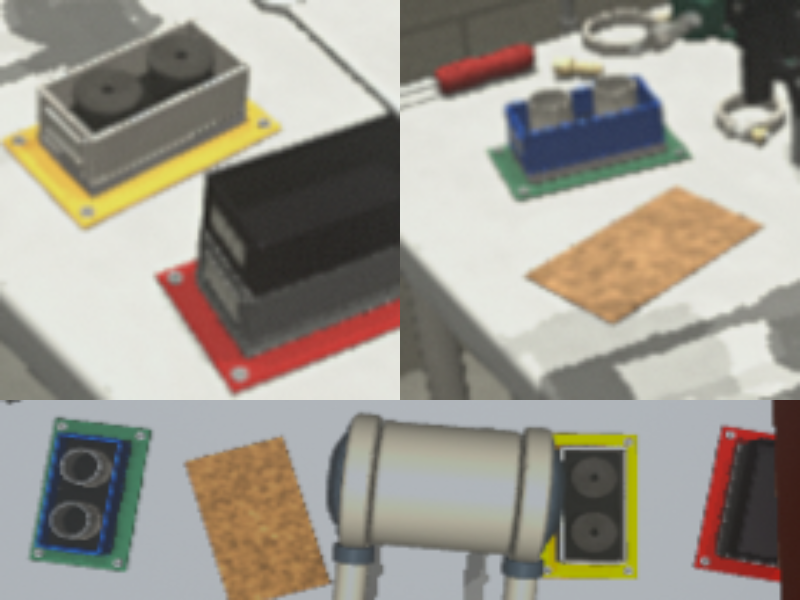

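All the trays are seated: blue on green, white on yellow, and black stacked on grey on red. The gauge and spanner were never approached.

```bash
python3 -c "
from station import ticket
print(ticket.finish_job())"
```

```text
the job is handed in; nothing more can be done
None
```

The job is handed in: blue tray on the green dock, white on the yellow, and black stacked on grey on the red; the final pictures show all four home, the arm never went near the gauge or spanner, and the hand-in returned no verdict.

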